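# Block the cartons in the divided shipping tray

### The job

Pack the shipping tray so that its two cartons cannot shift sideways: push each carton across against a long side of its own compartment, then set the wooden filler brick that fits into the gap left beside it, pressed right down onto the tray's floor. Leave the spare brick and the things round about where they are.

Things in the scene. Friction and masses are not known exactly. Their poses are not given: they have to be found in the camera images.
- tray: Brown open cardboard tray fixed to the table, 200 (own x) x 281 mm (y); walls and the 5 mm partition (along x) 36 mm high, lower than the cartons; floor 4 mm thick. Origin: on the table under the partition's middle. Compartments: x -92 to +92 mm; left y +2.5 to +129.5, right y -2.5 to -143.5. Outer long walls 4 mm thick.
- carton_left: Closed thermometer carton lying flat, 178 (own x) x 92 (y) x 54 mm (z), 0.13 to 0.25 kg, loose, too wide to grip; slides at 1 to 2 N. Origin: centre of its underside. Starts in the midst of the tray's left (+y) compartment, with too little room on either side for a brick; pushed to one side it leaves a 35 mm gap.
- carton_right: Closed thermometer carton lying flat, 178 (own x) x 92 (y) x 54 mm (z), 0.13 to 0.25 kg, loose, too wide to grip; slides at 1 to 2 N. Origin: centre of its underside. Starts in the midst of the tray's right (-y) compartment, with too little room on either side for a brick; pushed to one side it leaves a 49 mm gap.
- brick_31: Plain pale wooden filler brick, 160 (own x) x 31 (own y, its thickness) x 60 mm (z), about 0.14 kg, standing on its long edge; lower long edges rounded 6 mm. Origin: centre of its underside. 
- brick_45: Plain pale wooden filler brick, 160 (own x) x 45 (own y, its thickness) x 60 mm (z), about 0.21 kg, standing on its long edge; lower long edges rounded 6 mm. Origin: centre of its underside. 
- brick_20: Plain pale wooden filler brick, 160 (own x) x 20 (own y, its thickness) x 60 mm (z), about 0.09 kg, standing on its long edge; lower long edges rounded 6 mm. Origin: centre of its underside. 
- loose_thermometer: Bystander: white hand-held thermometer lying between tray and bricks, 143x33x33 mm. Origin: centre of its underside.
- stubby_screwdriver: Bystander: short green screwdriver lying on the table, 137x27x28 mm. Origin: centre of its underside.
- mouse: Bystander: black computer mouse, 110x68x36 mm. Origin: centre of its underside.

How it is judged:
By the outcome, as a careful person would: the job done as asked, in the order asked, and still so for the second after the job is handed in, with the robot touching nothing.
It also fails if it takes over 72 s, if anything falls off the work surface, if the arm or the gripper's body presses on something with over 40 N, if the wrist force passes 120 N, or if a joint passes its speed limit or range.

### The arm

A 6-joint arm with a two-finger parallel gripper is mounted at the origin on the work surface; the furniture and walls round the work are solid. World frame = base frame: x ahead of the robot, y to its left, z up, the work surface at z = 0. Lengths are in m, angles in rad, forces in N, time in s.
With the tool pointing down it reaches from about 0.25 to 0.775 m from the base axis. Payload 8.9 kg.
Tool frame: the origin (TCP) lies at the very end of the fingers, on their centre line; the grasp point (between the pads) lies 19 mm behind it; z points along the fingers, y is the line along which they close (so a half turn about z gives the same grasp; the last joint's range is limited). The gripper opens to 85 mm and grips with 20 to 120 N. Pads are 22 mm wide; open, the fingers measure 114 mm over their backs; the gripper's body (76 mm by 85 mm) begins 54 mm behind the grasp point. The pads swing forward as they close: fully open they stand 13 mm farther back than shut.
Start: joints at [-1.361, 0.291, -0.153, 1.127, 0, 1.431], TCP at [0.179, -0.493, 0.231] pointing down, gripper open.
Joint ranges: [-2.52, 2.52], [-0.91, 1.74], [-1.3, 1.37], [-1.96, 2.02], [-1.52, 1.47], [-3.14, 3.14]. Speed limits (rad/s): [2.22, 2.22, 2.79, 3.14, 3.14, 3.14].

### API

Orientations are given as a unit quaternion [x, y, z, w].
In Python, from workcell import sense, get_image, calibration, finish_job gives the robot as it stands. The module is installed in compiled form; this text tells all that it offers.
- The arm moves only by the tool carry_out, never from a script. Its argument "moves" is text: rows parted by semicolons, each of 7 numbers parted by spaces: the shift along the tool's x, y, z in units of 50 mm (1.0 is 50 mm), then the turn, a rotation vector about the tool's x, y, z in units of 0.12 rad (1.0 is 0.12 rad), then the closure, from 0 (fully open) to 1 (shut). In form: x y z rx ry rz jaw; .... A call has 1 to 20 rows; each row shifts and turns the commanded pose from where the row before left it, along the tool's axes as they then stand; what a row does not reach is not made up. A row lasts 1/10 s, in which the tool goes at most 50 mm and 8.59 degrees, less where a joint would pass 70% of its speed; a pose out of reach is approached as far as the arm can. A call with a number of a shift or a turn outside -1 to 1 is refused whole. A call with a gripper value outside its range is refused whole. The fingers move at their own pace and stop on an object; the grip force is fixed at half the most. Time passes only in rows, so rows that do not move let the fingers close. It gives the time, the measured TCP pose, the force, the opening and the grip force at its end, in the units of the state.
- sense(): the state, without advancing time (a new reading comes with each control period).
- get_image(name): name is "scene" or "top" or "wrist"; returns the picture (400x640x3 uint8, blue, green, red); there is no depth.
- calibration(name): a dict with "vfov" (degrees; the focal length in pixels is half the picture's height over the tangent of half this angle, whatever the lens; pixels are square), "cx", "cy" (the principal point, pixels), "eye" and "attitude" of the camera in the world; the wrist camera has in their place "tool_from_camera" (4x4, takes a point from camera to tool coordinates, whose origin is the TCP and whose axes are the flange's). Camera axes: x right, y down, z forward; pixel columns grow to the right and rows downward; lengths in m; the calibration is good to about 2 mm. A picture is of the moment at which its call begins: read the wrist's pose just before it. calibration takes no time and is no camera call.
- finish_job(): hands the job in; it is judged then, once.
The state is a dict: "clock": time; "joints": joint angles; "joint_vel": joint speeds; "effort": joint torques, N m; "ee_pos": TCP position; "tool_rot": TCP orientation; "wrist_force": force on the tool from outside, world axes, zero at the start; "torque": the same for the moment, N m; "grip_width": finger opening in m; "gripper_force": force on a finger pad.
Only numpy, scipy, OpenCV 4.12 (cv2) and the standard library are available. Lean on these libraries where they do the work, as an engineer would, in place of code of your own. Each camera call takes 0.05 s, during which the arm holds its last target. There are 200 camera calls.

## Working session

There is one attempt and no reset: what is moved stays moved. The work goes in short steps, Python scripts to look and compute and a tool call to move; the robot and the scene stay as the last step left them, time stands still between calls to the robot, and variables do not carry over. Pictures are saved under pics/ and viewed, at most 10 in all, crops included, and the job is handed in when it is done.

Besides the shell and the picture viewer there is one more tool, called as name(argument=value, ...) on one line, values as JSON. carry_out: Moves the arm, as the interface text tells. Shifts and turns lie within -1 to 1; 1 stands for 50 mm of shift or 0.12 rad of turn. Its arguments: {"type":"object","properties":{"moves":{"type":"string"}},"required":["moves"]}

```bash
mkdir -p pics; python3 - <<'E'
from workcell import *
import cv2
for n in("top","scene"):
    cv2.imwrite(f"pics/{n}0.png",get_image(n)); print(n,calibration(n))
print(calibration("wrist")); print(sense())
E
```

```text
top {'vfov': 45.05257746836895, 'cx': 315.2623362489056, 'cy': 197.4572200186729, 'eye': array([0.18231625, 0.03798491, 1.62187841]), 'attitude': array([ 0.71485828, -0.69630367,  0.03944195, -0.05082498])}
scene {'vfov': 42.255893777071535, 'cx': 316.622766160571, 'cy': 206.0595330795433, 'eye': array([-0.36959014, -0.77300926,  0.96815771]), 'attitude': array([ 0.83459487, -0.33945511,  0.15716927, -0.40437538])}
{'vfov': 63.214324841400355, 'cx': 314.13466255632164, 'cy': 196.89554690500358, 'tool_from_camera': array([[ 2.16873163e-04, -9.50194121e-01, -3.11658605e-01,
         7.87390730e-02],
       [ 9.99999570e-01,  4.86947257e-04, -7.88752010e-04,
        -4.69548520e-04],
       [ 9.01228825e-04, -3.11658300e-01,  9.50193818e-01,
        -1.41559956e-01],
       [ 0.00000000e+00,  0.00000000e+00,  0.00000000e+00,
         1.00000000e+00]])}
{'clock': 0.1, 'joints': array([-1.36132608e+00,  2.91216340e-01, -1.54048810e-01,  1.12673157e+00,
       -2.25279577e-05,  1.43149332e+00]), 'joint_vel': array([ 0.00163587, -0.00243603,  0.00131358,  0.00122214,  0.00064974,
        0.00080048]), 'effort': array([ 9.61706610e-04, -5.37977529e+01,  3.31918395e+01,  9.28798603e-03,
       -2.09965747e-04,  9.51178336e-08]), 'ee_pos': array([ 0.17932594, -0.49299085,  0.23079446]), 'tool_rot': array([ 9.84832968e-01,  1.73504080e-01, -3.23098053e-05, -5.99432441e-04]), 'wrist_force': array([ 1.15341596, -0.47760698,  0.00973964]), 'torque': array([ 0.02691913, -0.02624303, -0.02554175]), 'gripper_force': 0.0, 'grip_width': 0.0851620660146092}
```

View pics/top0.png

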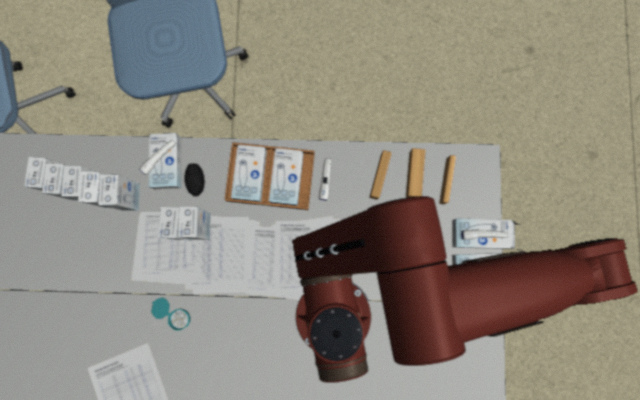

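View pics/scene0.png

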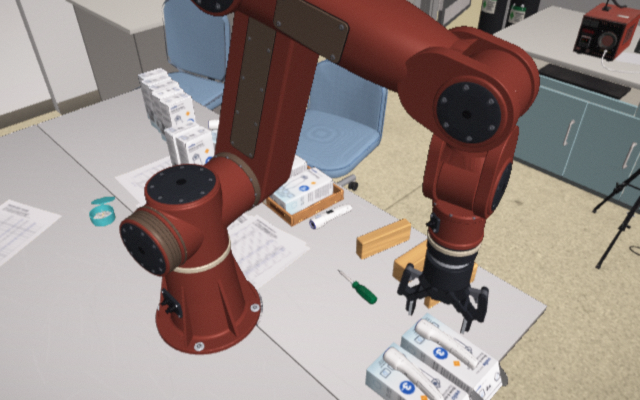

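The top view shows the tray around (270,175), the thermometer at (326,180) and bricks at (381,174), (416,172) and (448,179). The scene view shows the screwdriver nearer the base. I'll enlarge the top view to measure.

```bash
cat > h.py <<'E'
import numpy as np,cv2
from scipy.spatial.transform import Rotation as R
from workcell import *
def cam(n,s=None):
    c=calibration(n); f=200/np.tan(np.radians(c['vfov']/2))
    K=np.array([[f,0,c['cx']],[0,f,c['cy']],[0,0,1]])
    if n=='wrist':
        s=s or sense(); T=np.eye(4); T[:3,:3]=R.from_quat(s['tool_rot']).as_matrix(); T[:3,3]=s['ee_pos']
        M=T@c['tool_from_camera']; return K,M[:3,:3],M[:3,3]
    return K,R.from_quat(c['attitude']).as_matrix(),np.array(c['eye'])
def px2w(C,uv,z):
    K,A,e=C; d=A@np.linalg.inv(K)@np.array([uv[0],uv[1],1.]); return (e+d*(z-e[2])/d[2])
def w2px(C,p):
    K,A,e=C; q=K@A.T@(np.array(p)-e); return q[:2]/q[2]
E
python3 - <<'E'
import cv2
im=cv2.imread('pics/top0.png')
c=im[135:215,218:466]
c=cv2.resize(c,None,fx=3.2,fy=3.2,interpolation=cv2.INTER_CUBIC)
a=cv2.resize(im[135:215,218:322],None,fx=6,fy=6,interpolation=cv2.INTER_CUBIC)
b=cv2.resize(im[140:210,362:466],None,fx=6,fy=6,interpolation=cv2.INTER_CUBIC)[:, :]
import numpy as np
v=np.zeros((600,800,3),np.uint8)
a=cv2.resize(a,(390*1,300)); 
a=cv2.resize(im[138:213,220:335],(805,525),interpolation=cv2.INTER_CUBIC)[:,:800]  # x7
cv2.imwrite('pics/c1.png',a)
b=cv2.resize(im[140:210,362:466],(728,490),interpolation=cv2.INTER_CUBIC)
cv2.imwrite('pics/c2.png',b)
E
```

```text
(no output)
```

View pics/c1.png

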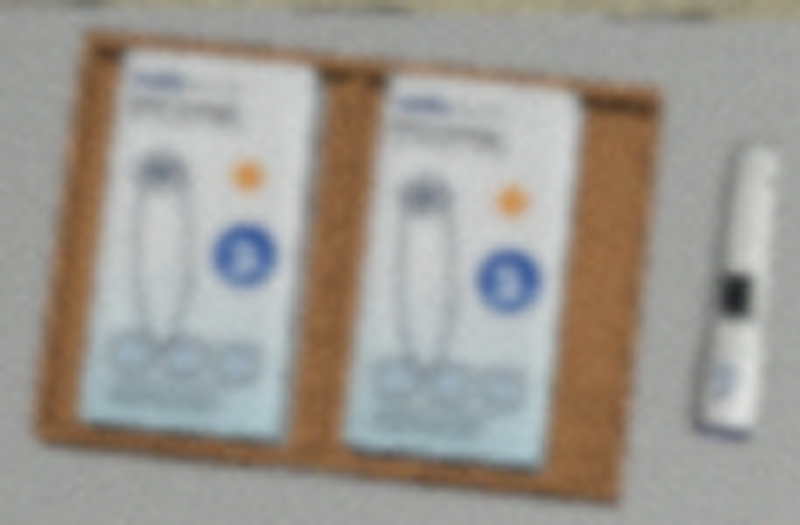

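View pics/c2.png

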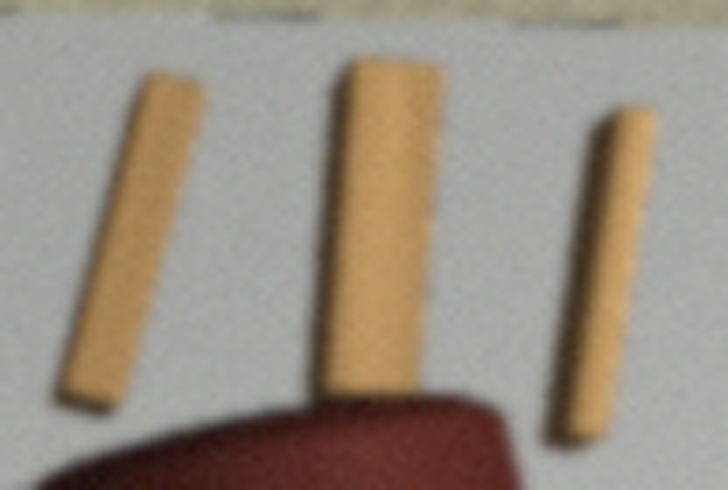

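Bricks from left to right are 31, 45 and 20 (spare). Next I'll turn the corners read off the crops into world poses.

```bash
cat > m.py <<'E'
from h import *
C=cam('top')
def P(ox,oy,pts,z): return np.array([px2w(C,(ox+(u+.5)/7-.5,oy+(v+.5)/7-.5),z)[:2] for u,v in pts])
D={'tray':P(220,138,[(88,35),(660,93),(617,500),(37,437)],.036),
'cl':P(220,138,[(124,50),(322,68),(287,442),(80,422)],.058),
'cr':P(220,138,[(385,75),(582,95),(545,468),(343,445)],.058),
'b31':P(362,140,[(148,72),(208,86),(117,407),(60,388)],.06),
'b45':P(362,140,[(352,60),(443,66),(417,395),(323,393)],.06),
'b20':P(362,140,[(620,105),(660,112),(605,437),(567,435)],.06),
'therm':P(220,138,[(745,145),(780,150),(752,432),(700,428)],.03)}
for k,p in D.items():
    L=((p[0]+p[1])-(p[2]+p[3]))/2; W=((p[0]+p[3])-(p[1]+p[2]))/2
    print(k,p.mean(0).round(4),'len',np.hypot(*L).round(4),np.hypot(*W).round(4),'yaw',np.arctan2(L[1],L[0]).round(4),np.arctan2(-W[0],W[1]).round(4))
E
python3 m.py
```

```text
tray [0.4561 0.221 ] len 0.1967 0.2772 yaw -0.0752 -0.0811
cl [0.4604 0.288 ] len 0.179 0.0962 yaw -0.0595 -0.0699
cr [0.4514 0.1648] len 0.1779 0.0946 yaw -0.0697 -0.0838
b31 [ 0.4673 -0.1464] len 0.1577 0.0284 yaw -0.2586 -0.2552
b45 [ 0.4749 -0.2633] len 0.1582 0.0432 yaw -0.0807 -0.0197
b20 [ 0.4568 -0.3701] len 0.1579 0.0182 yaw -0.1677 -0.0933
therm [0.4505 0.0326] len 0.1379 0.0209 yaw -0.1024 -0.0798
```

```bash
cat >> h.py <<'E'
TO=np.array([.4566,.228]); TY=-.078
def tr(x,y): return TO+np.array([np.cos(TY)*x-np.sin(TY)*y,np.sin(TY)*x+np.cos(TY)*y])
def own(p): d=np.array(p[:2])-TO; return np.array([np.cos(TY)*d[0]+np.sin(TY)*d[1],-np.sin(TY)*d[0]+np.cos(TY)*d[1]])
def go(x,y,z,yaw):
    "tool-frame shift in units once turned to yaw, and turn in units"
    s=sense(); r=R.from_quat(s['tool_rot']); p=s['ee_pos']
    t=R.from_euler('z',yaw)*R.from_euler('x',np.pi)
    print('now',p.round(4),'turn',((r.inv()*t).as_rotvec()/.12).round(2),'shift after turn',(t.inv().apply(np.array([x,y,z])-p)/.05).round(2),'F',s['wrist_force'].round(1),'t',s['clock'],'w',round(s['grip_width'],4))
E
```

carry_out(moves="0.55 -0.61 0 0 0 0 0; 0.55 -0.61 0 0 0 0 0; 0.55 -0.61 0 0 0 0 0; 0.55 -0.61 0 0 0 0 0; 0.55 -0.61 0 0 0 0 0; 0.55 -0.61 0 0 0 0 0; 0.55 -0.61 0 0 0 0 0; 0.55 -0.61 0 0 0 0 0; 0.55 -0.61 0 0 0 0 0; 0.55 -0.61 0 0 0 0 0; 0.55 -0.61 0 0 0 0 0; 0.55 -0.61 0 0 0 0 0; 0.55 -0.61 0 0 0 0 0; 0.55 -0.61 0 0 0 0 0; 0.55 -0.61 0 0 0 0 0; 0.55 -0.61 0 0 0 0 0; 0.55 -0.61 0 0 0 0 0; 0.55 -0.61 0 0 0 0 0")

```text
clock: 1.9
ee_pos: [0.4571, 0.1936, 0.2311]
tool_rot: [0.985, 0.174, -0.0, 0.0]
wrist_force: [0.3, -1.3, 0.0]
grip_width: 0.0855
gripper_force: 0.0
```

carry_out(moves="0 0 0 0 0 -0.95 0; 0 0 0 0 0 -0.95 0; 0 0 0 0 0 -0.95 0; 0 0 0 0 0 -0.95 0; 0 0 0 0 0 -0.95 0; 0 0 0 0 0 -0.95 0; 0 0 0 0 0 -0.95 0; 0 0 0 0 0 -0.95 0; 0 0 0 0 0 -0.95 0; 0 0 0 0 0 -0.95 0; 0 0 0 0 0 0 0; 0 0 0 0 0 0 0")

```text
clock: 3.1
ee_pos: [0.4569, 0.1917, 0.2311]
tool_rot: [0.737, 0.676, -0.0, -0.0]
wrist_force: [-0.6, 0.9, -0.0]
grip_width: 0.0856
gripper_force: 0.0
```

```bash
python3 - <<'E'
from h import *
go(*tr(0,.136),.10,TY+np.pi/2)
cv2.imwrite('pics/w1.png',get_image('wrist'))
E
```

```text
now [0.4569 0.1917 0.2311] turn [-0.    0.   -0.06] shift after turn [ 3.44 -0.06  2.62] F [-0.6  0.9 -0. ] t 3.1 w 0.0856
```

View pics/w1.png

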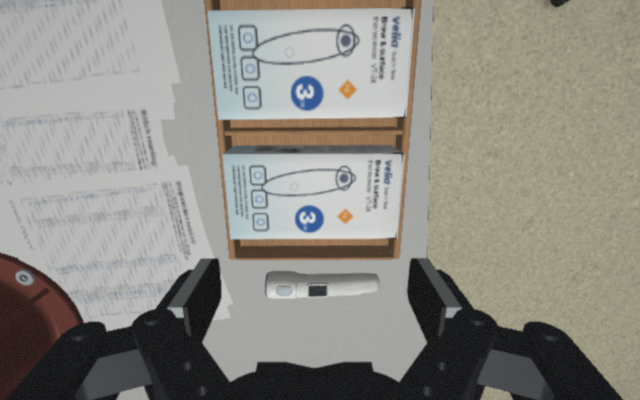

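The wrist view shows the tray square to the tool. The right outer rim corners are at about (230,258) and (397,258), and the partition runs from about (221,130) to (404,131). The thermometer is at (322,285). I'll check these against the model.

```bash
python3 - <<'E'
from h import *
C=cam('wrist')
for n,uv,z in [('corner -x-y (-100,-147.5)',(230,259),.036),('corner +x-y (100,-147.5)',(397,259),.036),('part -x (-98,0)',(221,131),.036),('part +x',(404,131.5),.036),
 ('CR near -x-y',(229,239),.058),('CR +x-y',(397,236),.058),('CR -x+y',(223,154),.058),('CR+x+y',(402,153),.058),('CL -x-y',(218,120),.058),('CL +x-y',(406,117),.058)]:
    print(n,(own(px2w(C,uv,z))*1000).round(1))
E
```

```text
corner -x-y (-100,-147.5) [ -97.  -141.7]
corner +x-y (100,-147.5) [  97.2 -143. ]
part -x (-98,0) [-93.4   5.1]
part +x [93.7  3.4]
CR near -x-y [ -89.5 -105.7]
CR +x-y [  89.  -103.4]
CR -x+y [-87.3 -14.5]
CR+x+y [ 87.5 -14.7]
CL -x-y [-89.   17.9]
CL +x-y [88.6 19.5]
```

carry_out(moves="0.6 0 0 0 0 0 0; 0.6 0 0 0 0 0 0; 0.6 0 0 0 0 0 0; 0.6 0 0 0 0 0 0; 0.6 0 0 0 0 0 0; 0.5 -0.06 0 0 0 -0.06 0; 0 0 0.5 0 0 0 0; 0 0 0.5 0 0 0 0; 0 0 0.5 0 0 0 0; 0 0 0.5 0 0 0 0; 0 0 0.5 0 0 0 0; 0 0 0 0 0 0 0; 0 0 0 0 0 0 0")

```text
clock: 4.45
ee_pos: [0.4683, 0.3663, 0.1066]
tool_rot: [0.733, 0.68, -0.0, -0.0]
wrist_force: [0.4, 0.3, -0.2]
grip_width: 0.0854
gripper_force: 0.0
```

```bash
python3 - <<'E'
from h import *
go(*tr(0,.136),.031,TY+np.pi/2)
E
```

```text
now [0.4683 0.3663 0.1066] turn [-0.    0.    0.02] shift after turn [-0.06 -0.02  1.51] F [ 0.4  0.3 -0.2] t 4.45 w 0.0854
```

carry_out(moves="0 0 0.5 0 0 0 0; 0 0 0.5 0 0 0 0; 0 0 0.2 0 0 0 0; 0 0 0.1 0 0 0 0; 0 0 0.1 0 0 0 0; 0 0 0 0 0 0 0")

```text
clock: 5.05
ee_pos: [0.4687, 0.3666, 0.0368]
tool_rot: [0.733, 0.68, 0.0, 0.0]
wrist_force: [-0.6, -0.1, -0.0]
grip_width: 0.0854
gripper_force: 0.0
```

carry_out(moves="-0.1 0 0 0 0 0 0; -0.1 0 0 0 0 0 0; -0.1 0 0 0 0 0 0; -0.1 0 0 0 0 0 0; 0 0 0 0 0 0 0; 0 0 0 0 0 0 0")

```text
clock: 5.65
ee_pos: [0.4669, 0.3462, 0.0364]
tool_rot: [0.733, 0.68, -0.0, 0.0]
wrist_force: [0.0, -0.1, 1.0]
grip_width: 0.0853
gripper_force: 0.0
```

carry_out(moves="-0.05 0 0 0 0 0 0; -0.05 0 0 0 0 0 0; -0.05 0 0 0 0 0 0; -0.05 0 0 0 0 0 0; 0 0 0 0 0 0 0")

```text
clock: 6.15
ee_pos: [0.4666, 0.3368, 0.0366]
tool_rot: [0.733, 0.68, 0.001, -0.0]
wrist_force: [1.6, 4.2, -1.2]
grip_width: 0.0854
gripper_force: 1.9
```

```bash
sed -i 's/^TO=.*/TO=np.array([.4568,.2315]); TY=-.078/' h.py; python3 - <<'E'
from h import *
go(*tr(0,.106),.033,TY+np.pi/2); print(own(sense()['ee_pos']))
cv2.imwrite('pics/w2.png',get_image('wrist'))
E
```

```text
now [0.4666 0.3368 0.0366] turn [ 0.01 -0.01  0.02] shift after turn [ 0.01 -0.03  0.07] F [ 1.6  4.2 -1.2] t 6.15 w 0.0854
[0.00158505 0.10570167]
```

View pics/w2.png

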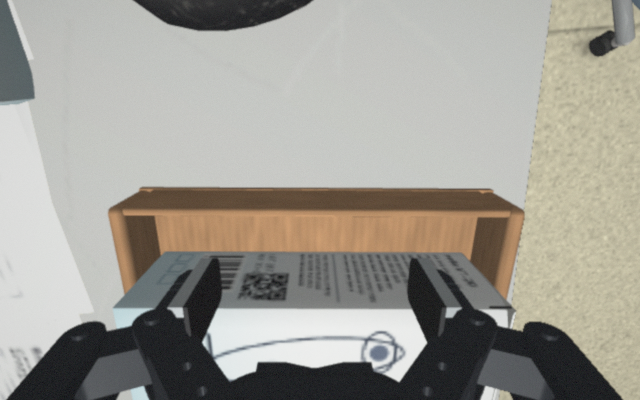

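The open fingers are on the left carton's outer face at 4 N, and the outer rim is in view at row ~208. I'll push a little more to confirm it is seated.

carry_out(moves="-0.03 0 0 0 0 0 0; -0.03 0 0 0 0 0 0; 0 0 0 0 0 0 0")

```text
clock: 6.5
ee_pos: [0.4667, 0.3364, 0.0372]
tool_rot: [0.733, 0.68, 0.003, -0.002]
wrist_force: [0.4, 14.4, 2.1]
grip_width: 0.0851
gripper_force: 7.3
```

carry_out(moves="-0.03 0 0 0 0 0 0; -0.03 0 0 0 0 0 0; 0 0 0 0 0 0 0")

```text
clock: 6.8
ee_pos: [0.4668, 0.3361, 0.038]
tool_rot: [0.733, 0.681, 0.005, -0.003]
wrist_force: [-2.9, 25.2, 4.7]
grip_width: 0.0851
gripper_force: 12.6
```

carry_out(moves="0.3 0 0 0 0 0 0; 0.1 0 -0.4 0 0 0 0; 0 0 -0.6 0 0 0 0; 0 0 -0.6 0 0 0 0; -0.6 0 0 0 0 0 0; -0.6 0 0 0 0 0 0; -0.6 0 0 0 0 0 0; -0.6 0 0 0 0 0 0; -0.6 0 0 0 0 0 0; -0.6 0 0 0 0 0 0; -0.6 0 0 0 0 0 0; -0.6 0 0 0 0 0 0; -0.3 0 0 0 0 0 0; 0 0 0 0 0 0 0; 0 0 0 0 0 0 0")

```text
clock: 8.3
ee_pos: [0.4478, 0.0961, 0.1162]
tool_rot: [0.733, 0.68, -0.0, -0.0]
wrist_force: [-0.3, 0.6, -0.0]
grip_width: 0.0856
gripper_force: 0.0
```

```bash
python3 - <<'E'
from h import *
go(*tr(0,-.132),.036,TY+np.pi/2); print(own(sense()['ee_pos']))
E
```

```text
now [0.4478 0.0961 0.1162] turn [-0.01  0.    0.02] shift after turn [ 0.07 -0.03  1.6 ] F [-0.3  0.6 -0. ] t 8.3 w 0.0856
[ 0.00160355 -0.1357376 ]
```

carry_out(moves="0 0 0.5 0 0 0 0; 0 0 0.5 0 0 0 0; 0 0 0.3 0 0 0 0; 0 0 0.2 0 0 0 0; 0 0 0.1 0 0 0 0; 0.1 0 0 0 0 0 0; 0.1 0 0 0 0 0 0; 0.1 0 0 0 0 0 0; 0.1 0 0 0 0 0 0; 0 0 0 0 0 0 0; 0 0 0 0 0 0 0")

```text
clock: 9.4
ee_pos: [0.4496, 0.1163, 0.0365]
tool_rot: [0.733, 0.68, 0.0, 0.0]
wrist_force: [-0.3, 0.3, 0.4]
grip_width: 0.0858
gripper_force: 0.0
```

carry_out(moves="0.05 0 0 0 0 0 0; 0.05 0 0 0 0 0 0; 0.05 0 0 0 0 0 0; 0.05 0 0 0 0 0 0; 0 0 0 0 0 0 0")

```text
clock: 9.9
ee_pos: [0.4499, 0.1248, 0.0363]
tool_rot: [0.733, 0.68, -0.001, 0.001]
wrist_force: [-2.2, -9.3, 5.0]
grip_width: 0.0853
gripper_force: 4.5
```

carry_out(moves="0.03 0 0 0 0 0 0; 0.03 0 0 0 0 0 0; 0 0 0 0 0 0 0")

```text
clock: 10.2
ee_pos: [0.4498, 0.125, 0.0363]
tool_rot: [0.734, 0.679, -0.004, 0.003]
wrist_force: [-2.5, -23.5, 6.5]
grip_width: 0.0855
gripper_force: 12.0
```

carry_out(moves="-0.3 0 0 0 0 0 0; -0.1 0 -0.4 0 0 0 0; 0 0 -0.6 0 0 0 0; 0 0 -0.7 0 0 0 0; -0.5 0.08 -0.6 0 0 0 0; -0.5 0.08 -0.6 0 0 0 0; -0.6 0.08 -0.4 0 0 -0.7 0; -0.6 0.08 0 0 0 0 0; -0.6 0.08 0 0 0 0 0; -0.6 0.08 0 0 0 0 0; -0.6 0.08 0 0 0 0 0; -0.6 0.08 0 0 0 0 0; -0.3 0.08 0 0 0 0 0")

```text
clock: 11.5
ee_pos: [0.4808, -0.1382, 0.2012]
tool_rot: [0.704, 0.71, 0.0, 0.0]
wrist_force: [-1.0, -0.4, 0.0]
grip_width: 0.0852
gripper_force: 0.0
```

carry_out(moves="0 0 0 0 0 -0.91 0; 0 0 0 0 0 -0.91 0; 0 0 0 0 0 -0.91 0; 0 0 0 0 0 -0.91 0; 0 0 0 0 0 -0.91 0; 0 0 0 0 0 -0.91 0; 0 0 0 0 0 -0.91 0; 0 0 0 0 0 -0.91 0; 0 0 0 0 0 -0.91 0; 0 0 0 0 0 -0.91 0; 0 0 0 0 0 -0.91 0; 0 0 0 0 0 -0.91 0; 0 0 0 0 0 0 0; 0 0 0 0 0 0 0")

```text
clock: 12.9
ee_pos: [0.4806, -0.1359, 0.2013]
tool_rot: [0.127, 0.992, 0.0, -0.0]
wrist_force: [0.7, 0.5, 0.1]
grip_width: 0.0854
gripper_force: 0.0
```

```bash
sed -i 's/^TO=.*/TO=np.array([.4568,.2308]); TY=-.078/' h.py; python3 - <<'E'
from h import *
go(.4673,-.1436,.1,-.257+np.pi)
cv2.imwrite('pics/w3.png',get_image('wrist'))
E
```

```text
now [ 0.4806 -0.1359  0.2013] turn [ 0.   -0.    0.02] shift after turn [ 0.22 -0.22  2.03] F [0.7 0.5 0.1] t 12.9 w 0.0854
```

View pics/w3.png

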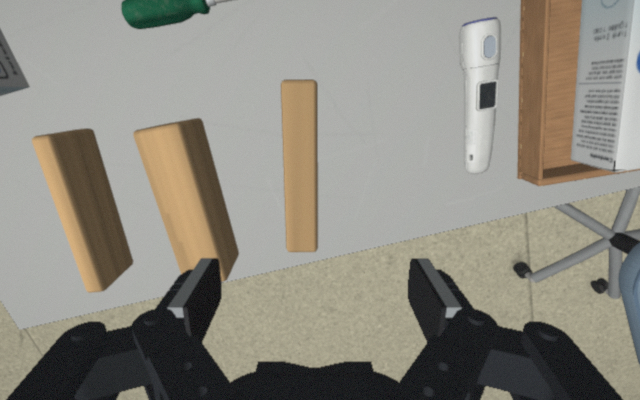

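Brick 31 stands at columns 281–317 and rows 81–250, square to the fingers. The spare bricks are on the left, and the tray's right gap shows at the upper right.

```bash
python3 - <<'E'
from h import *
C=cam('wrist')
p=np.array([px2w(C,q,.06)[:2] for q in [(281,81),(316.5,81),(318,250),(285.5,251)]])
L=((p[0]+p[1])-(p[2]+p[3]))/2;W=((p[0]+p[3])-(p[1]+p[2]))/2
c=p.mean(0); print(c,np.hypot(*L),np.hypot(*W),np.arctan2(L[1],L[0]))
go(*c,.036,np.arctan2(L[1],L[0])%(2*np.pi))
E
```

```text
[ 0.46640374 -0.14510673] 0.15455276025761688 0.030288538548146397 2.8919753181369035
now [ 0.4806 -0.136   0.2012] turn [ 0.   -0.   -0.04] shift after turn [ 0.23 -0.25  3.3 ] F [ 0.7  0.7 -0.2] t 12.95 w 0.0855
```

carry_out(moves="0.12 -0.12 0.5 0 0 -0.04 0; 0.11 -0.12 0.5 0 0 0 0; 0 0 0.5 0 0 0 0; 0 0 0.5 0 0 0 0; 0 0 0.5 0 0 0 0; 0 0 0.4 0 0 0 0; 0 0 0.3 0 0 0 0; 0 0 0.14 0 0 0 0; 0 0 0 0 0 0 0; 0 0 0 0 0 0 1; 0 0 0 0 0 0 1; 0 0 0 0 0 0 1; 0 0 0 0 0 0 1; 0 0 0 0 0 0 1; 0 0 0 0 0 0 1; 0 0 0 0 0 0 1")

```text
clock: 14.55
ee_pos: [0.4669, -0.1454, 0.035]
tool_rot: [0.123, 0.992, -0.0, 0.001]
wrist_force: [-0.5, -0.5, 5.8]
grip_width: 0.0299
gripper_force: 60.1
```

carry_out(moves="0 0 0 0 0 0 1; 0 0 0 0 0 0 1; 0 0 -0.2 0 0 0 1; 0 0 -0.4 0 0 0 1; 0 0 -0.6 0 0 0 1; 0 0 -0.6 0 0 0 1; 0 0 -0.6 0 0 0 1; 0 0 0 0 0 0 1")

```text
clock: 15.35
ee_pos: [0.4686, -0.1461, 0.1585]
tool_rot: [0.123, 0.992, -0.001, 0.003]
wrist_force: [-0.3, -0.5, -1.2]
grip_width: 0.03
gripper_force: 59.4
```

```bash
python3 - <<'E'
from h import *
go(*tr(0,.112),.15,TY+np.pi)
E
```

```text
now [ 0.4686 -0.1461  0.1585] turn [-0.02  0.05 -1.4 ] shift after turn [0.82 9.74 0.17] F [-0.3 -0.5 -1.2] t 15.35 w 0.03
```

carry_out(moves="0 0 0 0 0 -0.7 1; 0 0 0 0 0 -0.7 1; 0.05 0.3 0 0 0 0 1; 0.05 0.5 0 0 0 0 1; 0.05 0.7 0 0 0 0 1; 0.05 0.7 0 0 0 0 1; 0.05 0.7 0 0 0 0 1; 0.05 0.7 0 0 0 0 1; 0.05 0.7 0 0 0 0 1; 0.05 0.7 0 0 0 0 1; 0.05 0.7 0 0 0 0 1; 0.05 0.7 0 0 0 0 1; 0.05 0.7 0 0 0 0 1; 0.05 0.7 0 0 0 0 1; 0.05 0.7 0 0 0 0 1; 0.05 0.7 0 0 0 0 1; 0.1 0.3 0 0 0 0 1; 0 0.24 0 0 0 0 1; 0 0 0 0 0 0 1; 0 0 0 0 0 0 1")

```text
clock: 17.35
ee_pos: [0.4645, 0.3427, 0.1541]
tool_rot: [0.04, 0.999, -0.0, -0.0]
wrist_force: [-0.2, -1.1, -2.5]
grip_width: 0.03
gripper_force: 59.7
```

```bash
python3 - <<'E'
from h import *
go(*tr(0,.112),.1,TY+np.pi)
cv2.imwrite('pics/w4.png',get_image('wrist'))
E
```

```text
now [0.4645 0.3427 0.1541] turn [-0.01 -0.   -0.01] shift after turn [-0.02 -0.    1.08] F [-0.2 -1.1 -2.5] t 17.35 w 0.03
```

View pics/w4.png

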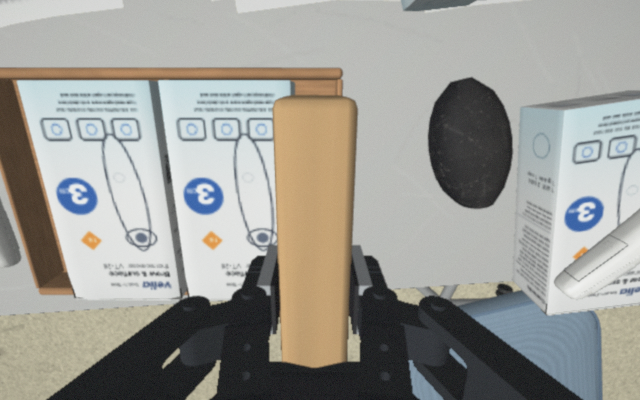

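The brick is held square above the left gap. The left carton's outer top corner is at (292,82) and the tray corner at (342,73). Both cartons are against the partition. I'll compute the gap from these pixels.

```bash
python3 - <<'E'
from h import *
C=cam('wrist')
for n,q,z in[('CL corner (-89,94.5)',(291.5,82),.058),('tray outer corner (-100,133.5)',(342.5,70),.036),('CR inner(-89,-2.5)',(159,82),.058),('CL inner (-89,2.5)',(161,82),.058),('CR outer',(22,82),.058)]: print(n,(own(px2w(C,q,z))*1000).round(1))
for z in(.18,):
  for q in[(275,100),(356,100)]: print('brick',(own(px2w(C,q,z))*1000).round(1))
print(own(sense()['ee_pos']))
E
```

```text
CL corner (-89,94.5) [-87.7  96.5]
tray outer corner (-100,133.5) [-96.7 133.3]
CR inner(-89,-2.5) [-87.9   5.1]
CL inner (-89,2.5) [-87.9   6.4]
CR outer [-88.  -89.5]
brick [-79.   98.7]
brick [-79.  126.4]
[-0.00083377  0.11192135]
```

carry_out(moves="0 0 0.4 0 0 0 1; 0 0 0.4 0 0 0 1; 0 0 0.3 0 0 0 1; 0 0 0.15 0 0 0 1; 0 0 0.15 0 0 0 1; 0 0 0.1 0 0 0 1; 0 0 0 0 0 0 1")

```text
clock: 18.1
ee_pos: [0.4647, 0.3432, 0.0791]
tool_rot: [0.039, 0.999, -0.0, -0.0]
wrist_force: [-0.2, 0.2, -1.2]
grip_width: 0.0301
gripper_force: 59.7
```

carry_out(moves="0 0 0.1 0 0 0 1; 0 0 0.1 0 0 0 1; 0 0 0.1 0 0 0 1; 0 0 0 0 0 0 1")

```text
clock: 18.5
ee_pos: [0.4642, 0.3433, 0.0635]
tool_rot: [0.039, 0.999, -0.0, -0.001]
wrist_force: [-0.4, -0.1, -1.0]
grip_width: 0.0301
gripper_force: 59.7
```

carry_out(moves="0 0 0.07 0 0 0 1; 0 0 0 0 0 0 1; 0 0 0 0 0 0 0.4; 0 0 0 0 0 0 0.3; 0 0 0 0 0 0 0.3; 0 0 0 0 0 0 0.3; 0 0 0 0 0 0 0.3")

```text
clock: 19.2
ee_pos: [0.4648, 0.3435, 0.0609]
tool_rot: [0.039, 0.999, 0.0, 0.0]
wrist_force: [0.4, 0.4, -0.2]
grip_width: 0.0595
gripper_force: 0.0
```

carry_out(moves="0 0 -0.4 0 0 0 0.3; 0 0 -0.5 0 0 0 1; 0 0 -0.1 0 0 0 1; 0 0 0 0 0 0 1; 0 0 0 0 0 0 1; 0 0 0 0 0 0 1; 0 0 0 0 0 0 1; 0 0 0 0 0 0 1")

```text
clock: 20.0
ee_pos: [0.4644, 0.3433, 0.1102]
tool_rot: [0.039, 0.999, -0.0, -0.0]
wrist_force: [0.7, -0.2, 0.8]
grip_width: 0.0
gripper_force: 0.0
```

```bash
python3 - <<'E'
from h import *
go(*tr(0,.112),.064,TY+np.pi)
cv2.imwrite('pics/w5.png',get_image('wrist'))
E
```

```text
now [0.4644 0.3433 0.1102] turn [-0.   -0.01 -0.  ] shift after turn [-0.02 -0.02  0.92] F [ 0.7 -0.2  0.8] t 20.0 w 0.0
```

View pics/w5.png

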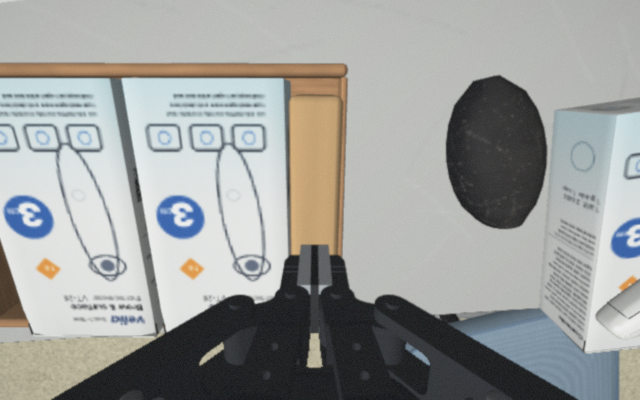

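The brick dropped into the left gap (columns 290–342) beside the carton. I'll press it down with the shut fingers.

carry_out(moves="0 0 0.3 0 0 0 1; 0 0 0.3 0 0 0 1; 0 0 0.2 0 0 0 1; 0 0 0.05 0 0 0 1; 0 0 0 0 0 0 1")

```text
clock: 20.55
ee_pos: [0.4646, 0.3434, 0.0681]
tool_rot: [0.039, 0.999, -0.0, -0.0]
wrist_force: [0.2, 0.3, 0.3]
grip_width: 0.0001
gripper_force: 0.0
```

carry_out(moves="0 0 0.04 0 0 0 1; 0 0 0.03 0 0 0 1; 0 0 0.03 0 0 0 1; 0 0 0 0 0 0 1")

```text
clock: 20.95
ee_pos: [0.465, 0.3437, 0.0641]
tool_rot: [0.039, 0.999, 0.0, 0.0]
wrist_force: [-1.2, -0.2, 5.7]
grip_width: 0.0002
gripper_force: 3.2
```

Contact is at z = 0.0641, which is exactly floor + 60 mm. I'll press slightly more, then go for brick 45.

carry_out(moves="0 0 0.03 0 0 0 1; 0 0 0.02 0 0 0 1; 0 0 0 0 0 0 1")

```text
clock: 21.25
ee_pos: [0.4652, 0.3442, 0.064]
tool_rot: [0.039, 0.999, 0.001, 0.001]
wrist_force: [-9.0, -4.2, 33.0]
grip_width: -0.0001
gripper_force: 16.3
```

carry_out(moves="0 0 -0.4 0 0 0 1; 0 0 -0.6 0 0 0 1; 0 0 -0.6 0 0 0 1; 0 0 -0.6 0 0 0 0; 0 -0.6 -0.4 0 0 0 0; 0 -0.8 -0.3 0 0 0 0; 0 -0.8 0 0 0 0 0; 0 -0.8 0 0 0 0 0; 0 -0.8 0 0 0 0 0; 0 -0.8 0 0 0 0 0; 0 -0.8 0 0 0 0 0; 0 -0.8 0 0 0 0 0; 0 -0.8 0 0 0 0 0; 0 -0.8 0 0 0 0 0; 0 -0.8 0 0 0 0 0; 0 -0.8 0 0 0 0 0; 0 -0.8 0 0 0 0 0; 0 -0.8 0 0 0 0 0; 0 -0.8 0 0 0 0 0; 0 -0.4 0 0 0 0 0")

```text
clock: 23.25
ee_pos: [0.4167, -0.2677, 0.206]
tool_rot: [0.04, 0.999, -0.001, 0.0]
wrist_force: [-0.3, 0.6, 0.7]
grip_width: 0.0858
gripper_force: 0.0
```

carry_out(moves="0 0 0 0 0 0 0; 0 0 0 0 0 0 0")

```text
clock: 23.45
ee_pos: [0.4167, -0.2646, 0.2058]
tool_rot: [0.04, 0.999, 0.0, -0.0]
wrist_force: [-0.9, -0.0, -0.2]
grip_width: 0.0855
gripper_force: 0.0
```

```bash
python3 - <<'E'
from h import *
go(.4749,-.261,.036,-.08+np.pi)
cv2.imwrite('pics/w6.png',get_image('wrist'))
E
```

```text
now [ 0.4167 -0.2646  0.2058] turn [ 0. -0.  0.] shift after turn [-1.15  0.16  3.4 ] F [-0.9 -0.  -0.2] t 23.45 w 0.0855
```

View pics/w6.png

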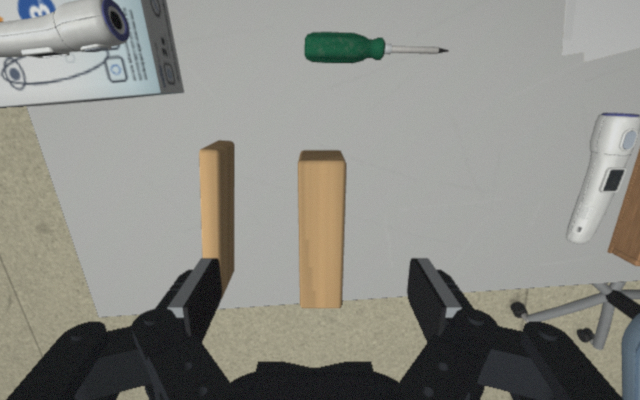

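Brick 45's top face has corners at (299,160), (345,160), (342,307) and (302,307), with its near end face above it. The screwdriver and brick 20 are clear of the fingers.

```bash
python3 - <<'E'
from h import *
C=cam('wrist')
p=np.array([px2w(C,q,.06)[:2] for q in [(299,160),(345.5,160),(342.5,307.5),(302,307.5)]])
L=((p[0]+p[1])-(p[2]+p[3]))/2;W=((p[0]+p[3])-(p[1]+p[2]))/2
c=p.mean(0); print(c,np.hypot(*L),np.hypot(*W),np.arctan2(L[1],L[0]))
go(*c,.036,np.arctan2(L[1],L[0])%(2*np.pi))
q=px2w(C,(233,220),.0); print('b20 right side base',q)
E
```

```text
[ 0.4735941  -0.26027681] 0.15667219879316696 0.042060156683380694 3.0712516933499745
now [ 0.4169 -0.264   0.2058] turn [ 0.   -0.   -0.07] shift after turn [-1.13  0.15  3.4 ] F [-0.2  0.8  1.1] t 23.5 w 0.0851
b20 right side base [ 0.46974866 -0.36149227  0.        ]
```

carry_out(moves="-0.4 0.08 0 0 0 -0.07 0; -0.4 0.07 0.4 0 0 0 0; -0.33 0 0.5 0 0 0 0; 0 0 0.5 0 0 0 0; 0 0 0.5 0 0 0 0; 0 0 0.5 0 0 0 0; 0 0 0.5 0 0 0 0; 0 0 0.4 0 0 0 0; 0 0 0.15 0 0 0 0; 0 0 0 0 0 0 0; 0 0 0 0 0 0 1; 0 0 0 0 0 0 1; 0 0 0 0 0 0 1; 0 0 0 0 0 0 1; 0 0 0 0 0 0 1; 0 0 0 0 0 0 1; 0 0 0 0 0 0 1")

```text
clock: 25.2
ee_pos: [0.4746, -0.2618, 0.0345]
tool_rot: [0.035, 0.999, -0.001, 0.001]
wrist_force: [-0.7, 0.1, 5.4]
grip_width: 0.0441
gripper_force: 61.0
```

```bash
python3 - <<'E'
from h import *
go(*tr(0,-.119),.16,TY+np.pi)
E
```

```text
now [ 0.4746 -0.2618  0.0345] turn [-0.01  0.01  0.07] shift after turn [ 1.12  7.42 -2.51] F [-0.7  0.1  5.4] t 25.2 w 0.0441
```

carry_out(moves="0 0 -0.2 0 0 0 1; 0 0 -0.5 0 0 0 1; 0 0 -0.6 0 0 0 1; 0 0 -0.6 0 0 0.07 1; 0.1 0.3 -0.6 0 0 0 1; 0.1 0.5 0 0 0 0 1; 0.1 0.7 0 0 0 0 1; 0.1 0.7 0 0 0 0 1; 0.1 0.7 0 0 0 0 1; 0.1 0.7 0 0 0 0 1; 0.1 0.7 0 0 0 0 1; 0.1 0.7 0 0 0 0 1; 0.1 0.7 0 0 0 0 1; 0.1 0.7 0 0 0 0 1; 0.12 0.7 0 0 0 0 1; 0 0.3 0 0 0 0 1; 0 0 0 0 0 0 1; 0 0 0 0 0 0 1; 0 0 0 0 0 0 1")

```text
clock: 27.1
ee_pos: [0.447, 0.1112, 0.1586]
tool_rot: [0.04, 0.999, -0.0, 0.0]
wrist_force: [0.4, 0.2, -2.5]
grip_width: 0.044
gripper_force: 61.9
```

```bash
python3 - <<'E'
from h import *
go(*tr(0,-.119),.1,TY+np.pi); print(own(sense()['ee_pos']))
E
```

```text
now [0.447  0.1112 0.1586] turn [-0.    0.   -0.01] shift after turn [-0.01  0.02  1.17] F [ 0.4  0.2 -2.5] t 27.1 w 0.044
[-0.00041322 -0.11999798]
```

carry_out(moves="0 0.02 0.4 0 0 0 1; 0 0 0.4 0 0 0 1; 0 0 0.4 0 0 0 1; 0 0 0.15 0 0 0 1; 0 0 0.15 0 0 0 1; 0 0 0.1 0 0 0 1; 0 0 0 0 0 0 1")

```text
clock: 27.8
ee_pos: [0.4471, 0.1128, 0.0782]
tool_rot: [0.039, 0.999, -0.0, -0.0]
wrist_force: [0.3, 0.3, -2.7]
grip_width: 0.044
gripper_force: 61.8
```

carry_out(moves="0 0 0.1 0 0 0 1; 0 0 0.1 0 0 0 1; 0 0 0.1 0 0 0 1; 0 0 0 0 0 0 1")

```text
clock: 28.2
ee_pos: [0.4466, 0.113, 0.0627]
tool_rot: [0.039, 0.999, -0.0, -0.001]
wrist_force: [-0.9, 0.2, -1.9]
grip_width: 0.0437
gripper_force: 61.8
```

carry_out(moves="0 0 0.05 0 0 0 1; 0 0 0 0 0 0 1; 0 0 0 0 0 0 0.3; 0 0 0 0 0 0 0.2; 0 0 0 0 0 0 0.2; 0 0 0 0 0 0 0.2; 0 0 0 0 0 0 0.2")

```text
clock: 28.9
ee_pos: [0.4472, 0.113, 0.0609]
tool_rot: [0.039, 0.999, 0.0, 0.0]
wrist_force: [-1.0, 0.1, -1.0]
grip_width: 0.0681
gripper_force: 0.0
```

carry_out(moves="0 0 -0.4 0 0 0 0.2; 0 0 -0.5 0 0 0 1; 0 0 -0.1 0 0 0 1; 0 0 0 0 0 0 1; 0 0 0 0 0 0 1; 0 0 0 0 0 0 1; 0 0 0 0 0 0 1; 0 0 0 0 0 0 1; 0 0 0 0 0 0 1")

```text
clock: 29.8
ee_pos: [0.4469, 0.113, 0.1105]
tool_rot: [0.039, 0.999, -0.0, -0.0]
wrist_force: [0.2, 0.8, -0.1]
grip_width: -0.0002
gripper_force: 0.0
```

carry_out(moves="0 0 0.3 0 0 0 1; 0 0 0.3 0 0 0 1; 0 0 0.2 0 0 0 1; 0 0 0 0 0 0 1")

```text
clock: 30.2
ee_pos: [0.4461, 0.1129, 0.0697]
tool_rot: [0.039, 0.999, -0.0, -0.001]
wrist_force: [-0.1, -0.8, -0.2]
grip_width: 0.0001
gripper_force: 0.0
```

carry_out(moves="0 0 0.04 0 0 0 1; 0 0 0.04 0 0 0 1; 0 0 0.04 0 0 0 1; 0 0 0.02 0 0 0 1; 0 0 0 0 0 0 1")

```text
clock: 30.7
ee_pos: [0.4472, 0.113, 0.064]
tool_rot: [0.039, 0.999, 0.0, 0.0]
wrist_force: [-0.8, -0.5, 2.3]
grip_width: 0.0001
gripper_force: 1.4
```

carry_out(moves="0 0 0.03 0 0 0 1; 0 0 0.02 0 0 0 1; 0 0 0 0 0 0 1")

```text
clock: 31.0
ee_pos: [0.4474, 0.113, 0.0639]
tool_rot: [0.039, 0.999, 0.0, 0.001]
wrist_force: [-12.7, -1.5, 43.5]
grip_width: 0.0001
gripper_force: 22.1
```

carry_out(moves="0 0 -0.3 0 0 0 1; 0 0 -0.6 0 0 0 1; 0 0 -0.6 0 0 0 1; 0 0 -0.6 0 0 0 1; 0 0 -0.6 0 0 0 1; 0 0 0 0 0 0 1; 0 0 0 0 0 0 1")

```text
clock: 31.7
ee_pos: [0.4474, 0.113, 0.1966]
tool_rot: [0.039, 0.999, 0.0, 0.001]
wrist_force: [0.8, 0.0, 0.1]
grip_width: 0.0001
gripper_force: 0.0
```

```bash
python3 - <<'E'
from workcell import *
print(sense()['ee_pos'],sense()['wrist_force']); print(finish_job())
E
```

```text
[0.44742467 0.11303096 0.19657272] [0.79816544 0.03170912 0.08143339]
the job is handed in; nothing more can be done
None
```

The job is handed in at about 32 s: both cartons are against the partition, with brick_31 in the left gap and brick_45 in the right, each pressed to the tray floor (tops at 64 mm); the right side was confirmed by contact force and height only, not by a final picture.

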